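# Turn round the fork lever that was fitted back to front

## Robot

A 6-joint arm with a two-finger parallel gripper is mounted at the origin on a cart in front of the work surface, level with it; the furniture and walls round the work are solid. World frame = base frame: x ahead of the robot, y to its left, z up, the work surface at z = 0. Lengths are in m, angles in rad, forces in N, time in s.
With the tool pointing down it reaches from about 0.375 to 0.75 m from the base axis. Payload 9 kg.
Tool frame: the origin (TCP) lies between the finger pads; the fingertips stand 19 mm ahead of it and the grasp point (between the pads) is the TCP; z points along the fingers, x is the direction in which the jaws open and shut, and the axes are right-handed (so a half turn about z gives the same grasp; the last joint's range is limited). The gripper opens to 85 mm and grips with 20 to 120 N. Pads are 22 mm wide; open, the fingers measure 114 mm over their backs; the gripper's body (76 mm by 85 mm) begins 54 mm behind the grasp point. The pads swing forward as they close: fully open they stand 13 mm farther back than shut.
Start: joints at [1.096, 0.104, 0.097, 1.564, 0, 1.353], TCP at [0.152, 0.58, 0.25] pointing down, gripper open.
Joint ranges: [-2.99, 2.99], [-0.84, 1.86], [-1.1, 1.16], [-1.84, 2.11], [-1.51, 1.56], [-3.14, 3.14]. Speed limits (rad/s): [2.22, 2.22, 2.57, 3.14, 3.14, 3.14].

## Interface

Orientations are given as a 3x3 rotation matrix whose columns are the frame's x, y, z axes.
In Python, from station import robot, cams, workorder gives the robot as it stands.
- The arm moves only by the shell command python3 -m jog 'ROWS' [FORCE]. ROWS is a JSON object of lists of equal length, an entry for each row: "offset": the shift along the tool's x, y, z in units of 0.8 m (1.0 is 0.8 m), a list of three; "dr": the turn, a rotation vector about the tool's x, y, z in units of 0.5 rad (1.0 is 0.5 rad), a list of three; "jaw": the gripper's target within -1 to 1 (fully open at 1, half-way at 0, shut at -1). In form: {"offset": [[x, y, z], ...], "dr": [[ax, ay, az], ...], "jaw": [jaw, ...]}. A call has 1 to 12 rows; each row is the pose to reach, as a shift and turn from the pose commanded when the call began, along the tool's axes at that moment; what a row does not reach only later rows make up. A row lasts 1/10 s, in which the tool goes at most 50 mm and 8.59 degrees, less where a joint would pass 70% of its speed; a pose out of reach is approached as far as the arm can. A call with a number of a shift or a turn outside -1 to 1 is refused whole. A call with a gripper value outside its range is refused whole. The fingers move at their own pace and stop on an object; FORCE is the grip in N (left out, the last holds). Time passes only in rows, so rows that repeat a pose let the fingers close. It gives the time, the measured TCP pose, the force and the opening at its end, in the units of the state.
- robot.get_state(): the state, without advancing time (a new reading comes with each control period).
- cams.get_image(name): name is "scene" or "side" or "wrist"; returns the picture (480x640x3 uint8, blue, green, red); there is no depth.
- cams.camera_params(name): a dict with "camera_matrix" (3x3 intrinsics, pixels), "dist_coeffs" ([k1, k2, p1, p2, k3] as OpenCV has them; the pictures are not rectified), "view" (4x4, takes a point from world to camera coordinates); the wrist camera has in their place "tool_from_camera" (4x4, takes a point from camera to tool coordinates, whose origin is the TCP and whose axes are the tool frame's). Camera axes: x right, y up, looking along -z (the intrinsics and any distortion apply to the point x, -y, -z); pixel columns grow to the right and rows downward; lengths in m; the calibration is good to about 2 mm. A picture is of the moment at which its call begins: read the wrist's pose just before it. camera_params takes no time and is no camera call.
- workorder.hand_in(): hands the job in, once; it reports no verdict.
The state is a dict: "t": time; "q": joint angles; "qd": joint speeds; "joint_efforts": joint torques, N m; "ee_pos": TCP position; "tcp_rot": TCP orientation; "ft_force": force on the tool from outside, world axes, zero at the start; "wrist_torque": the same for the moment, N m; "width": opening from 0.0 (shut) to 1.0 (fully open).
Only numpy, scipy, OpenCV 4.12 (cv2) and the standard library are available. Lean on these libraries where they do the work, as an engineer would, in place of code of your own. Each camera call takes 0.05 s, during which the arm holds its last target.

## Task

On the bench are two small stands, each with a fork lever on its pivot pin. One was fitted back to front: its tail, not its fork, points to the stud of its stand. Lift that lever off its pivot pin, turn it end for end and put it back on the same pin, lying flat and fully down with the stud between its fork prongs. Leave the other lever on its pin as it is.

Things in the scene. Friction and masses are not known exactly. Their poses are not given: they have to be found in the camera images.
- lever_a_mid (a point): A plain steel fork lever, 143 mm long, 14 thick, about 220 g; fork 48 wide (28 mm gap) at one end, 20 mm wide round tail at the other, 40 mm wide parallel-sided middle with a 23 mm pivot hole. Point: half-way up, on the centre line, 18 mm from the hole's centre towards the fork. x points to the fork, z up. Middle runs from 22 mm behind to 50 mm before the hole; fork tips at 87, tail end at 56.
- lever_b_mid (a point): A plain steel fork lever, 143 mm long, 14 thick, about 220 g; fork 48 wide (28 mm gap) at one end, 20 mm wide round tail at the other, 40 mm wide parallel-sided middle with a 23 mm pivot hole. Point: half-way up, on the centre line, 18 mm from the hole's centre towards the fork. x points to the fork, z up. Middle runs from 22 mm behind to 50 mm before the hole; fork tips at 87, tail end at 56.
- pin_1 (a point): Upright steel pivot pin of a low stand, 14 mm thick, tip tapered. Point: on the pin's axis where a seated lever's underside rests, 32 mm above the bench; the pin rises 24 mm from it. x points to this pin's stud (10 mm thick, 70 mm away, top 21 mm above this point), z up. Stand fixed; its plate 66 wide, 12 thick; under the lever a rail 26 wide, 20 high.
- pin_2 (a point): Upright steel pivot pin of a low stand, 14 mm thick, tip tapered. Point: on the pin's axis where a seated lever's underside rests, 32 mm above the bench; the pin rises 24 mm from it. x points to this pin's stud (10 mm thick, 70 mm away, top 21 mm above this point), z up. Stand fixed; its plate 66 wide, 12 thick; under the lever a rail 26 wide, 20 high.

How it is judged:
By the outcome, as a careful person would: the job done as asked, in the order asked, and still so for the second after the job is handed in, with the robot touching nothing.
It also fails if it takes over 42 s, if anything falls off the work surface, if the arm or the gripper's body presses on something with over 40 N, if the wrist force passes 120 N, or if a joint passes its speed limit or range.

## Working session

There is one attempt and no reset: what is moved stays moved. The work goes in short steps, Python scripts to look and compute and a shell command to move; the robot and the scene stay as the last step left them, time stands still between calls to the robot, and variables do not carry over. Pictures are saved under pics/ and viewed, and the job is handed in when it is done.

```bash
mkdir -p pics; ls
python3 - <<'E'
from station import robot,cams
import cv2
s=robot.get_state();print(s)
for n in ["scene","side","wrist"]:
    cv2.imwrite(f"pics/{n}0.png",cams.get_image(n)); print(n,cams.camera_params(n))
E
```

```text
pics
{'t': 0.0, 'q': array([1.09629466e+00, 1.04694689e-01, 9.64472832e-02, 1.56390536e+00,
       1.38415878e-05, 1.35305821e+00]), 'qd': array([ 0.00114279,  0.00156015, -0.00049084,  0.00120336,  0.00035019,
       -0.00025483]), 'joint_efforts': array([-1.13154394e-03, -5.56929481e+01,  5.03648543e+01,  1.68925838e-02,
       -5.31374244e-04, -2.58234871e-05]), 'ee_pos': array([0.15223146, 0.58003876, 0.24951291]), 'tcp_rot': array([[ 2.53951129e-01,  9.67216845e-01, -6.32064337e-04],
       [ 9.67216149e-01, -2.53951730e-01, -1.20025900e-03],
       [-1.32142455e-03, -3.06535706e-04, -9.99999080e-01]]), 'ft_force': array([ 0.91898969, -0.12342957,  0.46121038]), 'wrist_torque': array([-0.03273757, -0.05796163, -0.04441022]), 'width': 0.9973812137221937}
scene {'camera_matrix': array([[620.47551342,   0.        , 324.080593  ],
       [  0.        , 620.47551342, 241.65529646],
       [  0.        ,   0.        ,   1.        ]]), 'dist_coeffs': array([0.05694714, 0.        , 0.        , 0.        , 0.        ]), 'view': array([[ 0.73497894, -0.6780739 ,  0.00466264, -0.46935303],
[... 631 characters left out ...]
0.78903084],
       [ 0.        ,  0.        ,  0.        ,  1.        ]])}
wrist {'camera_matrix': array([[370.42928129,   0.        , 323.68877048],
       [  0.        , 370.42928129, 227.52316824],
       [  0.        ,   0.        ,   1.        ]]), 'dist_coeffs': array([0.01984985, 0.        , 0.        , 0.        , 0.        ]), 'tool_from_camera': array([[ 9.99999444e-01,  8.11228633e-04, -6.73342804e-04,
         7.92831883e-04],
       [ 5.50958505e-04, -9.46650760e-01, -3.22260819e-01,
        -8.25865453e-02],
       [-8.98847680e-04,  3.22260269e-01, -9.46650681e-01,
        -1.23996199e-01],
       [ 0.00000000e+00,  0.00000000e+00,  0.00000000e+00,
         1.00000000e+00]])}
```

View pics/scene0.png

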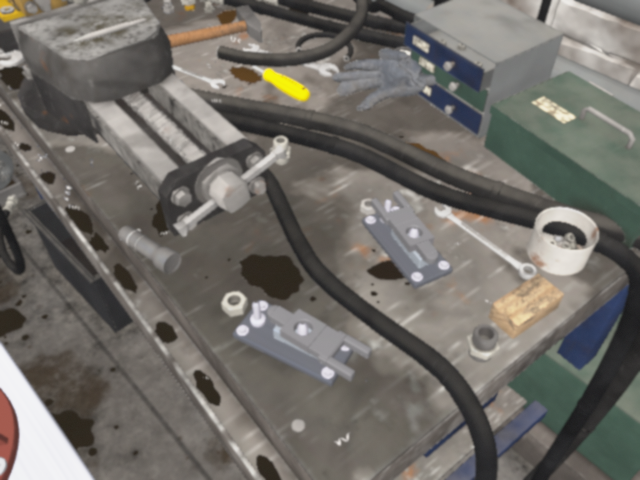

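View pics/side0.png

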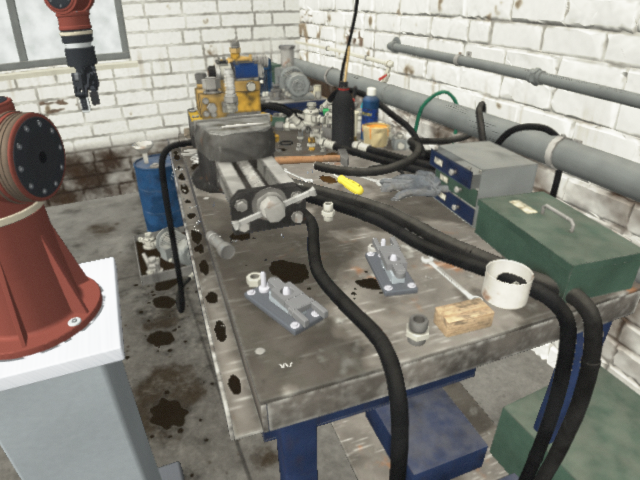

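View pics/wrist0.png

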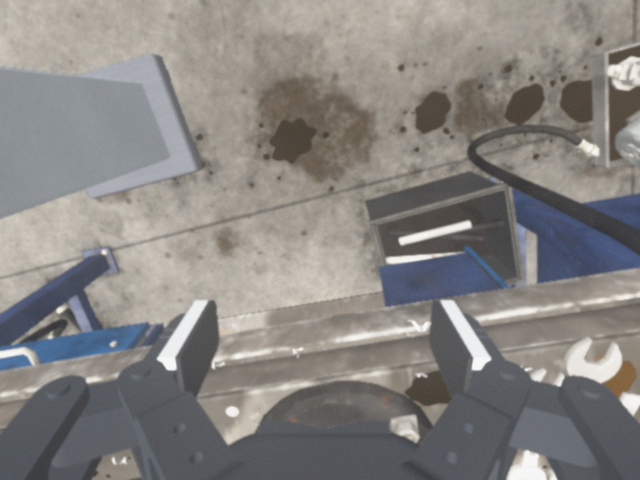

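Run:
```python
import cv2,numpy as np
im=cv2.imread("pics/scene0.png")
a=cv2.resize(im[290:390,220:380],None,fx=5,fy=5,interpolation=cv2.INTER_CUBIC)
b=cv2.resize(im[180:295,345:465],None,fx=5,fy=5,interpolation=cv2.INTER_CUBIC)
cv2.imwrite("pics/z1.png",a);cv2.imwrite("pics/z2.png",b)
```

```text
(no output)
```

View pics/z1.png

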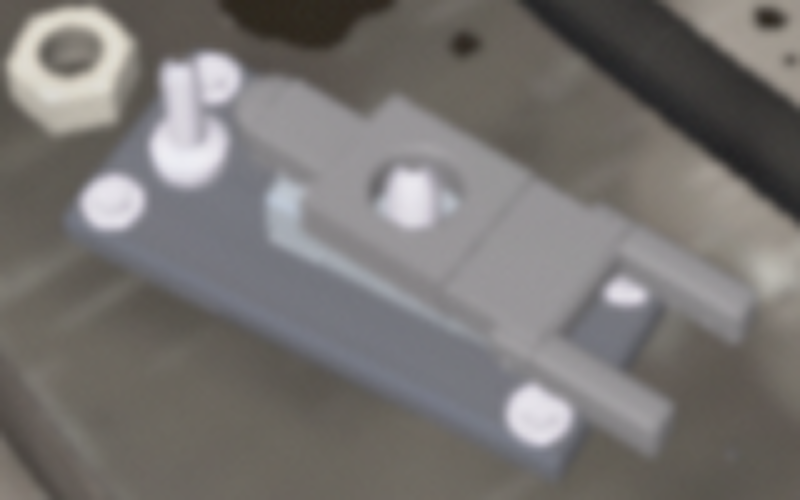

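View pics/z2.png

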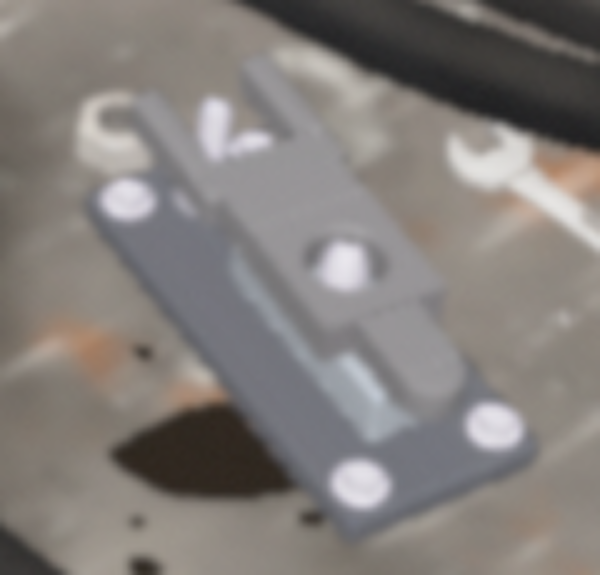

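```bash
cat > h.py <<'E'
import cv2,numpy as np
from station import robot,cams
def V(name,st=None):
    p=cams.camera_params(name)
    if name!="wrist": V_=np.array(p["view"])
    else:
        T=np.eye(4);T[:3,:3]=st["tcp_rot"];T[:3,3]=st["ee_pos"];V_=np.linalg.inv(T@p["tool_from_camera"])
    return p["camera_matrix"],np.array(p["dist_coeffs"]),V_
def ray(name,uv,z,st=None):
    K,D,M=V(name,st)
    xy=cv2.undistortPoints(np.array([[uv]],float),K,D)[0,0]
    d=M[:3,:3].T@np.array([xy[0],-xy[1],-1.]);o=-M[:3,:3].T@M[:3,3]
    return o+d*(z-o[2])/d[2]
def proj(name,P,st=None):
    K,D,M=V(name,st);P=np.atleast_2d(P)
    c=P@M[:3,:3].T+M[:3,3];c=c*[1,-1,-1]
    return cv2.projectPoints(c,np.zeros(3),np.zeros(3),K,D)[0][:,0]
E
python3 - <<'E'
from h import *
f=lambda u,v,x0,y0:((u+.5)/5-.5+x0,(v+.5)/5-.5+y0)
for n,u,v,z in [("pin",412,172,.056),("studtop",178,67,.053),("hole",418,190,.046),("tailend",243,108,.046),("tip1",747,300,.046),("tip2",668,405,.046),("bolt bl",112,200,.016),("bolt tl",218,78,.016),("bolt br",540,412,.016),("bolt r",625,290,.016)]:
    print(n,f(u,v,220,290),ray("scene",f(u,v,220,290),z).round(4))
print()
for n,u,v,z in [("pin",342,255,.056),("studtop",213,102,.053),("hole",345,262,.046),("bolt",128,198,.016),("bolt",360,482,.016),("bolt",495,425,.016)]:
    print(n,f(u,v,345,180),ray("scene",f(u,v,345,180),z).round(4))
E
```

```text
pin (302.0, 324.0) [ 0.4282 -0.1873  0.056 ]
studtop (255.2, 303.0) [ 0.407  -0.1207  0.053 ]
hole (303.2, 327.6) [ 0.4302 -0.187   0.046 ]
tailend (268.2, 311.2) [ 0.414  -0.1377  0.046 ]
tip1 (369.0, 349.6) [ 0.4679 -0.2652  0.046 ]
tip2 (353.2, 370.6) [ 0.4333 -0.273   0.046 ]
bolt bl (242.0, 329.6) [ 0.3828 -0.1192  0.016 ]
bolt tl (263.2, 305.2) [ 0.428  -0.1069  0.016 ]
bolt br (327.6, 372.0) [ 0.4222 -0.2409  0.016 ]
bolt r (344.6, 347.6) [ 0.4623 -0.2296  0.016 ]

pin (413.0, 230.6) [ 0.65   -0.1728  0.056 ]
studtop (387.2, 200.0) [ 0.6715 -0.1028  0.053 ]
hole (413.6, 232.0) [ 0.6566 -0.1696  0.046 ]
bolt (370.2, 219.2) [ 0.6519 -0.0896  0.016 ]
bolt (416.6, 276.0) [ 0.6193 -0.2127  0.016 ]
bolt (443.6, 264.6) [ 0.6637 -0.2246  0.016 ]
```

Run:
```python
from h import *
im=cv2.imread("pics/side0.png");cv2.imwrite("pics/z3.png",cv2.resize(im[90:340,150:450],None,fx=2.6,fy=2.4))
def tri(us,ud):
    A=[]
    for n,uv in(("scene",us),("side",ud)):
        K,D,M=V(n);x,y=cv2.undistortPoints(np.array([[uv]],float),K,D)[0,0]
        A+= [M[0]+x*M[2], M[1]-y*M[2]]
    A=np.array(A);return np.linalg.lstsq(A[:,:3],-A[:,3],rcond=None)[0].round(3)
print(tri((168,62),(275,128)))
print(tri((302,324),(287,288)))
print(tri((280,143),(308,190)),"handle end")
for uv in[(60,110),(215,190)]:
  for z in (0,.1,.2):print(uv,ray("scene",uv,z).round(3))
```

```text
[0.535 0.196 0.217]
[ 0.434 -0.181  0.045]
[0.568 0.024 0.134] handle end
(60, 110) [0.443 0.509 0.   ]
(60, 110) [0.399 0.358 0.1  ]
(60, 110) [0.356 0.206 0.2  ]
(215, 190) [0.525 0.14  0.   ]
(215, 190) [0.469 0.042 0.1  ]
(215, 190) [ 0.414 -0.056  0.2  ]
```

View pics/z3.png

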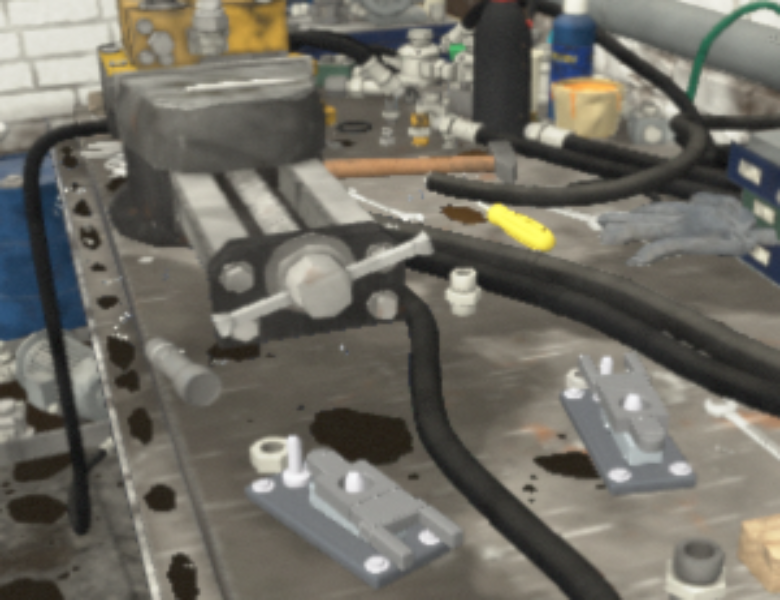

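```bash
python3 -m jog '{"offset":[[0,0,-0.06],[0,0,-0.12],[0,0,-0.15],[-0.32,0.405,-0.15],[-0.32,0.405,-0.15],[-0.32,0.405,-0.15],[-0.32,0.405,-0.15],[-0.32,0.405,-0.15],[-0.32,0.405,-0.15],[-0.32,0.405,-0.15],[-0.32,0.405,-0.15],[-0.32,0.405,-0.15]],"dr":[[0,0,0],[0,0,0],[0,0,0],[0,0,1],[0,0,1],[0,0,1],[0,0,1],[0,0,1],[0,0,1],[0,0,1],[0,0,1],[0,0,1]],"jaw":[1,1,1,1,1,1,1,1,1,1,1,1]}' 60
cat > rel.py <<'E'
import sys
from h import *
# usage: rel x y z yawdeg  -> offset units & dr z units
s=robot.get_state();R=s["tcp_rot"];t=np.array([float(a) for a in sys.argv[1:4]])
print("pos",s["ee_pos"].round(4),"yaw",np.degrees(np.arctan2(R[1,0],R[0,0])).round(2),"q",s["q"].round(3),"t",s["t"])
print("offset",(R.T@(t-s["ee_pos"])/.8).round(4))
if len(sys.argv)>4:
    from scipy.spatial.transform import Rotation as Ro
    a=np.radians(float(sys.argv[4]));c,n=np.cos(a),np.sin(a)
    T=np.array([[c,n,0],[n,-c,0],[0,0,-1]]);print("dr",(Ro.from_matrix(R.T@T).as_rotvec()/.5).round(4))
E
python3 rel.py 0.435 -0.204 0.22 16
```

```text
t: 1.35
ee_pos: [0.4029, 0.247, 0.3697]
tcp_rot: [[0.69, 0.724, -0.0], [0.724, -0.69, -0.001], [-0.001, 0.001, -1.0]]
ft_force: [-0.9, -0.1, 0.3]
width: 1.0
pos [0.4029 0.247  0.3697] yaw 46.4 q [ 2.730e-01 -2.150e-01  1.000e-02  1.796e+00 -1.000e-03  1.034e+00] t 1.35
offset [-0.3804  0.4178  0.1877]
dr [0.0014 0.0014 1.061 ]
```

```bash
python3 -m jog '{"offset":[[-0.38,0.418,0],[-0.38,0.418,0],[-0.38,0.418,0],[-0.38,0.418,0],[-0.38,0.418,0.188],[-0.38,0.418,0.188],[-0.38,0.418,0.188],[-0.38,0.418,0.188],[-0.38,0.418,0.188],[-0.38,0.418,0.188],[-0.38,0.418,0.188],[-0.38,0.418,0.188]],"dr":[[0,0,1],[0,0,1],[0,0,1],[0,0,1],[0,0,1],[0,0,1],[0,0,1],[0,0,1],[0,0,1],[0,0,1],[0,0,1],[0,0,1]],"jaw":[1,1,1,1,1,1,1,1,1,1,1,1]}' 60
python3 - <<'E'
from h import *
import pickle
s=robot.get_state();print(s["ee_pos"],s["t"])
im=cams.get_image("wrist");cv2.imwrite("pics/w1.png",im);pickle.dump(s,open("s1.pkl","wb"))
E
```

```text
t: 2.55
ee_pos: [0.4348, -0.1999, 0.2193]
tcp_rot: [[0.951, 0.308, -0.001], [0.308, -0.951, 0.002], [-0.001, -0.002, -1.0]]
ft_force: [-0.4, -0.2, 0.7]
width: 0.998
[ 0.43475241 -0.19988387  0.21930329] 2.55
```

View pics/w1.png

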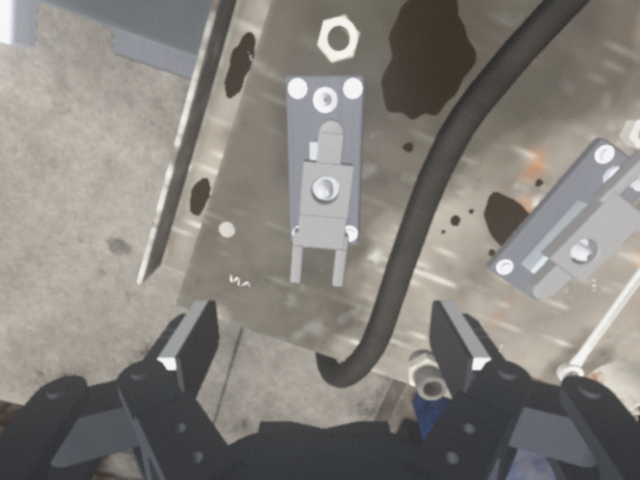

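Run:
```python
import cv2
im=cv2.imread("pics/w1.png")
cv2.imwrite("pics/z4.png",cv2.resize(im[65:185,265:385],None,fx=5,fy=5,interpolation=cv2.INTER_CUBIC))
cv2.imwrite("pics/z5.png",cv2.resize(im[175:295,265:385],None,fx=5,fy=5,interpolation=cv2.INTER_CUBIC))
```

```text
(no output)
```

View pics/z4.png

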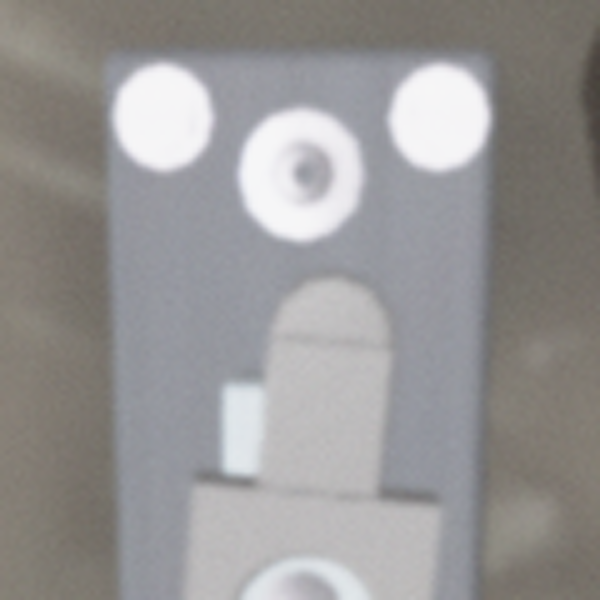

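View pics/z5.png

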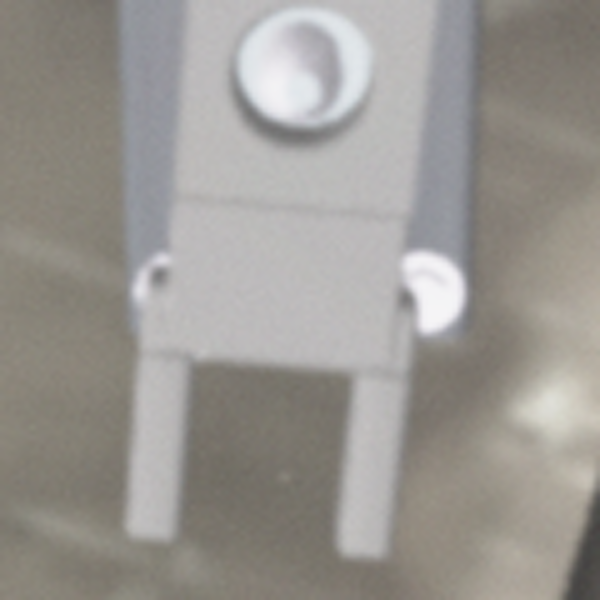

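Run:
```python
from h import *
import pickle
s=pickle.load(open("s1.pkl","rb"))
f=lambda u,v,y0:((u+.5)/5-.5+265,(v+.5)/5-.5+y0)
P={}
for n,u,v,y0,z in [("hole",303,69,175,.046),("tail",333,275,65,.046),("tipL",152,538,175,.046),("tipR",362,556,175,.046),("stud",308,172,65,.053),("flange",301,176,65,.014),("b1",163,117,65,.016),("b2",440,117,65,.016),("b4",435,293,175,.016),("eL",172,240,175,.046),("eR",404,250,175,.046),("eL0",192,478,65,.046),("eR0",440,500,65,.046)]:
    P[n]=ray("wrist",f(u,v,y0),z,s);print(n,P[n].round(4))
tip=(P["tipL"]+P["tipR"])/2
an=lambda v:np.degrees(np.arctan2(v[1],v[0]))
print("lever dir",an(tip-P["tail"]),an(tip-P["hole"]),np.linalg.norm(tip-P["tail"]),np.linalg.norm(tip-P["hole"]))
print("stand dir",an(P["b2"]-P["b4"]),an(P["stud"]-P["hole"]),"jaw",an(P["b2"]-P["b1"]))
d=(P["stud"]-P["hole"])[:2];print(np.linalg.norm(d))
```

```text
hole [ 0.4316 -0.1834  0.046 ]
tail [ 0.4193 -0.1307  0.046 ]
tipL [ 0.4322 -0.2728  0.046 ]
tipR [ 0.469  -0.2647  0.046 ]
stud [ 0.411  -0.1177  0.053 ]
flange [ 0.4102 -0.1183  0.014 ]
b1 [ 0.3857 -0.1166  0.016 ]
b2 [ 0.4292 -0.1026  0.016 ]
b4 [ 0.4705 -0.2229  0.016 ]
eL [ 0.4196 -0.2182  0.046 ]
eR [ 0.4574 -0.2078  0.046 ]
eL0 [ 0.4076 -0.1671  0.046 ]
eR0 [ 0.4465 -0.1582  0.046 ]
lever dir -77.2280749320725 -77.4114981184363 0.1415421341896376 0.08737880594173528
stand dir 108.92401397691046 107.37067329788961 jaw 17.88445371593604
0.06885481275241216
```

```bash
python3 - <<'E'
from h import *
import pickle
s=pickle.load(open("s1.pkl","rb"))
c=np.array([.4356,-.201]);a=np.radians(12.7);x=np.array([np.cos(a),np.sin(a)]);y=np.array([x[1],-x[0]])
im=cv2.imread("pics/w1.png")
for r in (190,210,230):print(im[r,385:440].mean(1).astype(int))
for uv in [(405,190),(398,210),(391,230)]:
    p=ray("wrist",uv,.012,s);print(uv,p.round(3),(p[:2]-c)@x,(p[:2]-c)@y)
E
python3 rel.py .4356 -.201 .037 12.7
```

```text
[122 122 123 123 123 123 122 124 126 126 126 125 124 123 122 122 124 125
 123 124 125 122 124 121 121 122 115  96  77  65  64  68  68  72  74  78
  80  79  86  83  84  87  82  85  80  82  81  79  78  76  79  78  74  70
  73]
[135 135 138 138 144 142 139 139 139 139 139 138 139 137 137 137 139 136
 135 124  97  76  68  68  71  70  77  77  83  86  88  90  90  88  86  84
  85  82  83  82  82  79  81  80  76  74  75  74  70  77 102 141 167 180
 183]
[164 163 165 165 167 171 170 171 178 176 181 179 163 125  85  72  70  71
  73  79  81  83  83  86  87  83  84  86  85  82  84  82  80  81  80  78
  78  76  78  74  75  70  87 123 159 176 184 186 185 183 181 183 182 181
 180]
(405, 190) [ 0.504 -0.17   0.012] 0.07337678714055473 -0.015532367274044254
(398, 210) [ 0.505 -0.189  0.012] 0.06996118254536456 0.0038002967512078822
(391, 230) [ 0.506 -0.21   0.012] 0.06641054185633888 0.02385109536659559
pos [ 0.4352 -0.1995  0.2202] yaw 17.99 q [-0.704 -0.273 -0.315  1.529  0.     0.553] t 2.6
offset [-1.00e-04  2.10e-03  2.29e-01]
dr [-0.0013 -0.0002  0.1848]
```

```bash
python3 -m jog '{"offset":[[0,0.002,0.06],[0,0.002,0.12],[0,0.002,0.138],[0,0.002,0.138],[0,0.002,0.138]],"dr":[[0,0,0.185],[0,0,0.185],[0,0,0.185],[0,0,0.185],[0,0,0.185]],"jaw":[0.4,0.4,0.4,0.4,0.4]}' 60
python3 - <<'E'
from h import *
import pickle
s=robot.get_state();print(s["ee_pos"],s["t"])
im=cams.get_image("wrist");cv2.imwrite("pics/w2.png",im);pickle.dump(s,open("s2.pkl","wb"))
E
```

```text
t: 3.1
ee_pos: [0.4367, -0.2018, 0.112]
tcp_rot: [[0.975, 0.221, 0.002], [0.221, -0.975, -0.002], [0.002, 0.002, -1.0]]
ft_force: [0.6, -0.6, -0.5]
width: 0.701
[ 0.43670104 -0.20184072  0.11197817] 3.1
```

View pics/w2.png

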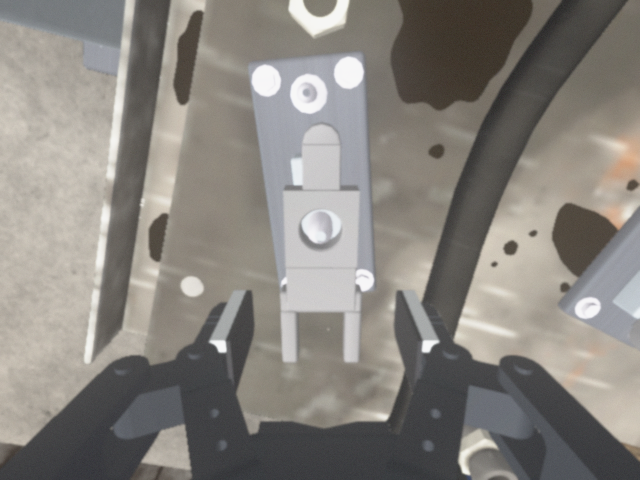

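Run:
```python
import cv2
im=cv2.imread("pics/w2.png")
cv2.imwrite("pics/z6.png",cv2.resize(im[45:145,240:380],None,fx=5,fy=5,interpolation=cv2.INTER_CUBIC))
cv2.imwrite("pics/z7.png",cv2.resize(im[175:295,260:380],None,fx=5,fy=5,interpolation=cv2.INTER_CUBIC))
```

```text
(no output)
```

View pics/z6.png

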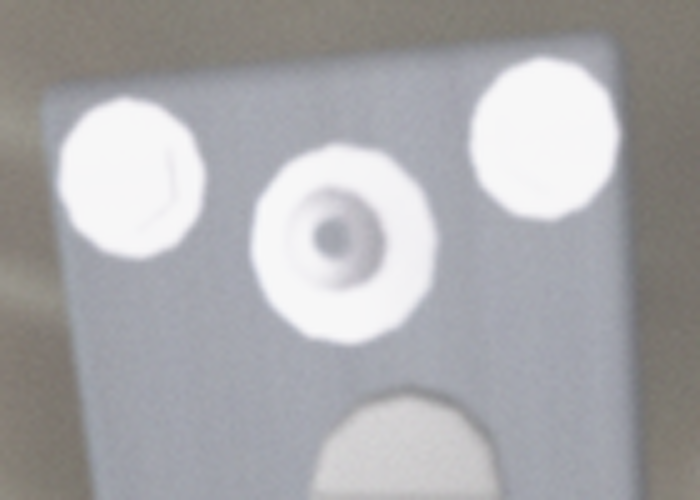

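View pics/z7.png

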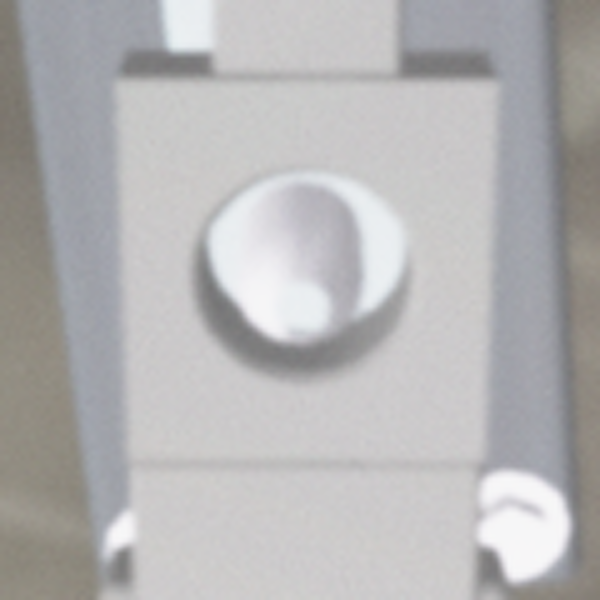

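```bash
python3 - <<'E'
from h import *
import pickle
s=pickle.load(open("s2.pkl","rb"))
f=lambda u,v,x0,y0:((u+.5)/5-.5+x0,(v+.5)/5-.5+y0)
P={}
for n,u,v,x0,y0,z in [("hole",303,274,260,175,.046),("pin",304,302,260,175,.056),("stud",332,237,240,45,.053),("flange",344,244,240,45,.015),("eL",119,150,260,175,.046),("eR",497,150,260,175,.046),("fL",130,440,260,175,.046),("fR",480,440,260,175,.046),("b1",132,178,240,45,.016),("b2",545,138,240,45,.016),("tail",405,390,240,45,.046)]:
    P[n]=ray("wrist",f(u,v,x0,y0),z,s);print(n,P[n].round(4))
d=P["stud"]-P["pin"];print(np.degrees(np.arctan2(d[1],d[0])),np.linalg.norm(d[:2]))
d=P["b2"]-P["b1"];print(np.degrees(np.arctan2(d[1],d[0])))
d=P["tail"]-P["hole"];print("lever",np.degrees(np.arctan2(d[1],d[0])))
E
python3 rel.py .4356 -.201 .037 12.7
```

```text
hole [ 0.4318 -0.1847  0.046 ]
pin [ 0.4319 -0.1842  0.056 ]
stud [ 0.4103 -0.1181  0.053 ]
flange [ 0.41   -0.1181  0.015 ]
eL [ 0.4098 -0.1754  0.046 ]
eR [ 0.4488 -0.1666  0.046 ]
fL [ 0.4172 -0.2081  0.046 ]
fR [ 0.4554 -0.1995  0.046 ]
b1 [ 0.3859 -0.1166  0.016 ]
b2 [ 0.4293 -0.1026  0.016 ]
tail [ 0.4199 -0.1302  0.046 ]
108.0633640805567 0.06958813469566014
17.86448061172739
lever 102.34503919422475
pos [ 0.437  -0.2023  0.1124] yaw 12.74 q [-0.706 -0.249 -0.491  1.325  0.     0.642] t 3.15
offset [-0.0016 -0.0022  0.0943]
dr [ 0.0057 -0.0047  0.0014]
```

```bash
python3 -m jog '{"offset":[[-0.0015,0,0.045],[-0.0015,0,0.08],[-0.0015,0,0.094],[-0.0015,0,0.094]],"dr":[[0,0,0],[0,0,0],[0,0,0],[0,0,0]],"jaw":[0.4,0.4,0.4,0.4]}' 60
python3 rel.py .4358 -.2023 .037 12.7
```

```text
t: 3.55
ee_pos: [0.4345, -0.2019, 0.0346]
tcp_rot: [[0.976, 0.22, -0.0], [0.22, -0.976, 0.0], [-0.0, -0.0, -1.0]]
ft_force: [0.4, -0.1, 0.7]
width: 0.702
pos [ 0.4345 -0.2019  0.0346] yaw 12.7 q [-0.709 -0.192 -0.586  1.177  0.     0.64 ] t 3.55
offset [ 0.0015  0.0009 -0.003 ]
dr [-0.0009  0.0004 -0.0001]
```

```bash
python3 -m jog '{"offset":[[0.001,0,-0.003],[0.001,0,-0.003],[0.001,0,-0.003],[0.001,0,-0.003],[0.001,0,-0.003],[0.001,0,-0.003],[0.001,0,-0.003],[0.001,0,-0.003]],"dr":[[0,0,0],[0,0,0],[0,0,0],[0,0,0],[0,0,0],[0,0,0],[0,0,0],[0,0,0]],"jaw":[0.4,-1,-1,-1,-1,-1,-1,-1]}' 60
python3 rel.py .4358 -.2023 .037 12.7
```

```text
t: 4.35
ee_pos: [0.4365, -0.2028, 0.039]
tcp_rot: [[0.976, 0.22, 0.003], [0.22, -0.976, -0.002], [0.002, 0.003, -1.0]]
ft_force: [-1.2, 0.4, 8.7]
width: 0.455
pos [ 0.4365 -0.2028  0.039 ] yaw 12.7 q [-0.708 -0.194 -0.58   1.181  0.     0.642] t 4.35
offset [-0.0007 -0.0008  0.0025]
dr [ 0.0055 -0.0043 -0.0001]
```

```bash
python3 -m jog '{"offset":[[0,0,-0.015],[0,0,-0.03],[0,0,-0.06],[0,0,-0.11],[0,0,-0.14],[0,0,-0.14],[0,0,-0.14]],"dr":[[0,0,0],[0,0,0],[0,0,0],[0,0,0],[0,0,0],[0,0,0],[0,0,0]],"jaw":[-1,-1,-1,-1,-1,-1,-1]}' 60
python3 - <<'E'
from h import *
import pickle
s=robot.get_state();print(s["ee_pos"],s["t"],s["ft_force"],s["width"])
im=cams.get_image("wrist");cv2.imwrite("pics/w3.png",im);pickle.dump(s,open("s3.pkl","wb"))
E
```

```text
t: 5.05
ee_pos: [0.4355, -0.202, 0.1493]
tcp_rot: [[0.976, 0.22, 0.001], [0.22, -0.976, -0.001], [0.001, 0.001, -1.0]]
ft_force: [-0.6, -0.2, -2.6]
width: 0.454
[ 0.43551281 -0.20198512  0.14929053] 5.05 [-0.64819371 -0.17477584 -2.5875538 ] 0.4543197483640961
```

View pics/w3.png

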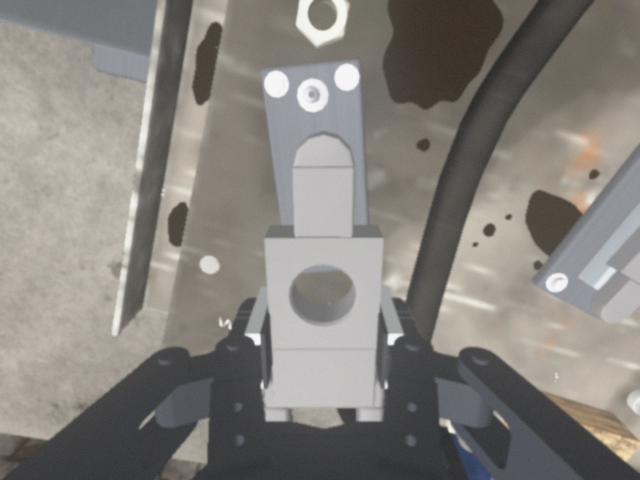

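Run:
```python
import cv2
im=cv2.imread("pics/w3.png")
cv2.imwrite("pics/z8.png",cv2.resize(im[215:355,255:395],None,fx=4,fy=4,interpolation=cv2.INTER_CUBIC))
```

```text
(no output)
```

View pics/z8.png

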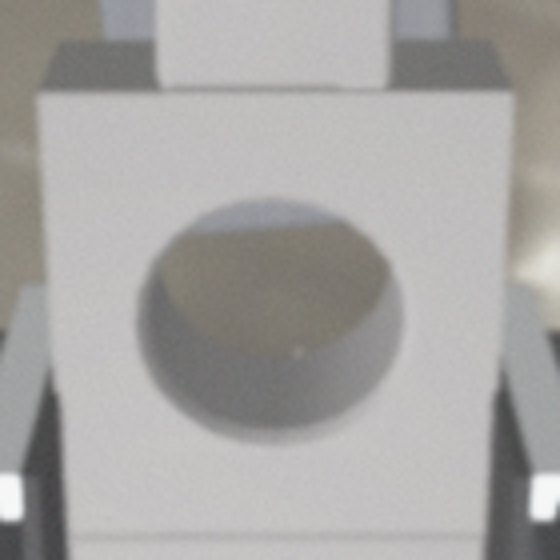

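Run:
```python
from h import *
p=cams.camera_params("wrist");K=p["camera_matrix"];D=p["dist_coeffs"];T=p["tool_from_camera"]
f=lambda u,v:((u+.5)/4-.5+255,(v+.5)/4-.5+215)
def tr(uv,z):
    x,y=cv2.undistortPoints(np.array([[uv]],float),K,D)[0,0];d=T[:3,:3]@[x,-y,-1];o=T[:3,3];return (o+d*(z-o[2])/d[2])[:2]*1000
for z in (-.006,-.0075,-.009):
    print(z,"hole",tr(f(271,321),z).round(1),"holediam",(tr(f(404,321),z)-tr(f(138,321),z)).round(1),(tr(f(271,445),z)-tr(f(271,197),z)).round(1),"rear",tr(f(40,92),z).round(1),tr(f(514,92),z).round(1),"seam",tr(f(275,538),z).round(1))
```

```text
-0.006 hole [  0.3 -18. ] holediam [23.8  0. ] [-0. 25.] rear [-19.3 -39.9] [ 20.9 -39.8] seam [0.6 5. ]
-0.0075 hole [  0.3 -18.8] holediam [23.5  0. ] [-0.  24.7] rear [-19.  -40.4] [ 20.7 -40.4] seam [0.6 3.9]
-0.009 hole [  0.3 -19.6] holediam [23.2  0. ] [-0.  24.3] rear [-18.8 -41. ] [ 20.4 -40.9] seam [0.6 2.8]
```

```bash
python3 -m jog '{"offset":[[0,0,0],[0,0,0],[0,0,0],[0,0,0]],"dr":[[0,0,-1],[0,0,-1],[0,0,-1],[0,0,-1]],"jaw":[-1,-1,-1,-1]}' 60
python3 -m jog '{"offset":[[0,0,0],[0,0,0],[0,0,0],[0,0,0]],"dr":[[0,0,-1],[0,0,-1],[0,0,-1],[0,0,-1]],"jaw":[-1,-1,-1,-1]}' 60
python3 -m jog '{"offset":[[0,0,0],[0,0,0],[0,0,0],[0,0,0]],"dr":[[0,0,-1],[0,0,-1],[0,0,-1],[0,0,-1]],"jaw":[-1,-1,-1,-1]}' 60
python3 rel.py .4266 -.1666 .149 198
```

```text
t: 5.5
ee_pos: [0.4345, -0.2011, 0.1469]
tcp_rot: [[0.747, 0.665, -0.002], [0.665, -0.747, 0.002], [-0.0, -0.003, -1.0]]
ft_force: [-0.5, 0.2, -2.2]
width: 0.456
t: 5.9
ee_pos: [0.4344, -0.201, 0.1469]
tcp_rot: [[0.337, 0.942, -0.002], [0.942, -0.337, 0.002], [0.001, -0.003, -1.0]]
ft_force: [-0.1, 0.6, -2.1]
width: 0.457
t: 6.3
ee_pos: [0.4345, -0.2011, 0.1469]
tcp_rot: [[-0.156, 0.988, -0.002], [0.988, 0.156, 0.002], [0.002, -0.002, -1.0]]
ft_force: [0.2, -0.1, -2.9]
width: 0.455
pos [ 0.4345 -0.2011  0.1469] yaw 98.95 q [-0.708 -0.264 -0.44   1.397  0.    -0.864] t 6.3
offset [ 0.0441 -0.003  -0.0025]
dr [ 1.3000e-03 -6.5000e-03 -3.4574e+00]
```

```bash
python3 -m jog '{"offset":[[0,0,0],[0,0,0],[0,0,0],[0,0,0]],"dr":[[0,0,-1],[0,0,-1],[0,0,-1],[0,0,-1]],"jaw":[-1,-1,-1,-1]}' 60 |head -1
python3 -m jog '{"offset":[[0,0,0],[0,0,0],[0,0,0],[0,0,0]],"dr":[[0,0,-1],[0,0,-1],[0,0,-1],[0,0,-1]],"jaw":[-1,-1,-1,-1]}' 60|head -1
python3 -m jog '{"offset":[[0,0,0],[0,0,0],[0,0,0],[0,0,0]],"dr":[[0,0,-1],[0,0,-1],[0,0,-1],[0,0,-1]],"jaw":[-1,-1,-1,-1]}' 60
python3 rel.py .4266 -.1666 .149 198
```

```text
t: 6.7
t: 7.1
t: 7.5
ee_pos: [0.4345, -0.2011, 0.1469]
tcp_rot: [[-0.996, -0.085, -0.002], [-0.085, 0.996, 0.002], [0.002, 0.002, -1.0]]
ft_force: [-0.3, -0.5, -2.5]
width: 0.457
pos [ 0.4345 -0.2011  0.1469] yaw -175.11 q [-0.708 -0.264 -0.44   1.397  0.    -2.364] t 7.5
offset [ 0.0061  0.0438 -0.0025]
dr [ 0.0047 -0.0034 -0.4575]
```

```bash
python3 -m jog '{"offset":[[-0.06,0,0],[-0.075,0,0],[-0.075,0,0],[-0.075,0,0],[-0.075,0,0]],"dr":[[0,0,-0.457],[0,0,-0.457],[0,0,-0.457],[0,0,-0.457],[0,0,-0.457]],"jaw":[-1,-1,-1,-1,-1]}' 60
python3 - <<'E'
from h import *
import pickle
s=robot.get_state();print(s["ee_pos"],s["t"],s["ft_force"],s["width"])
im=cams.get_image("wrist");cv2.imwrite("pics/w4.png",im);pickle.dump(s,open("s4.pkl","wb"))
print(proj("wrist",np.array([[.4319,-.1842,.056],[.4103,-.1181,.053],[.4319,-.1842,.032]]),s))
E
```

```text
t: 8.0
ee_pos: [0.4941, -0.1968, 0.1482]
tcp_rot: [[-0.953, -0.302, -0.001], [-0.302, 0.953, 0.001], [0.001, 0.001, -1.0]]
ft_force: [0.5, 0.2, -2.3]
width: 0.456
[ 0.49411535 -0.19681499  0.14816902] 8.0 [ 0.46030808  0.15855891 -2.33817062] 0.4559139018513928
[[410.45231121 285.00347889]
 [403.35152367 370.08944323]
 [402.94722721 269.11772632]]
```

View pics/w4.png

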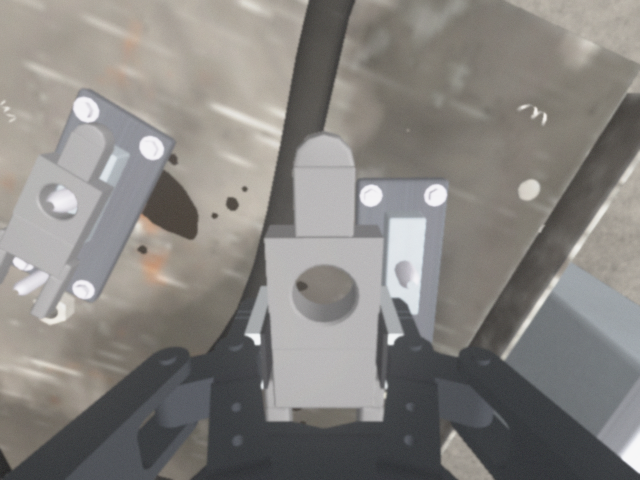

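Run:
```python
import cv2
im=cv2.imread("pics/w4.png")
cv2.imwrite("pics/z9.png",cv2.resize(im[215:325,370:450],None,fx=5,fy=5,interpolation=cv2.INTER_CUBIC))
```

```text
(no output)
```

View pics/z9.png

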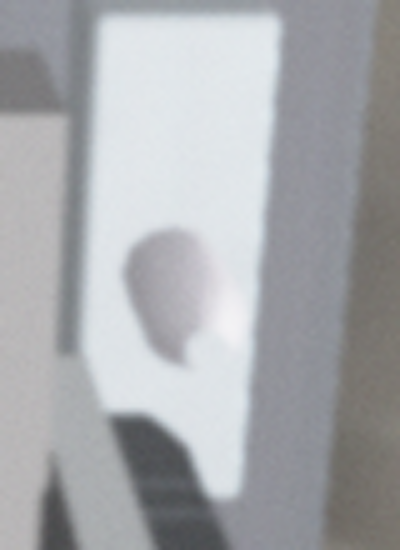

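```bash
python3 rel.py .4266 -.1666 .10 198
```

```text
pos [ 0.4943 -0.197   0.1485] yaw -162.44 q [-0.625 -0.097 -0.289  1.379 -0.    -2.503] t 8.05
offset [0.0691 0.0617 0.0606]
dr [ 0.0009 -0.0007 -0.0152]
```

```bash
python3 -m jog '{"offset":[[0.05,0.045,0],[0.069,0.0617,0],[0.069,0.0617,0.04],[0.069,0.0617,0.06],[0.069,0.0617,0.06],[0.069,0.0617,0.06]],"dr":[[0,0,-0.015],[0,0,-0.015],[0,0,-0.015],[0,0,-0.015],[0,0,-0.015],[0,0,-0.015]],"jaw":[-1,-1,-1,-1,-1,-1]}' 60 
python3 rel.py .4266 -.1666 .066 198
python3 - <<'E'
from h import *
s=robot.get_state();print(s["ee_pos"],s["t"],s["ft_force"],s["width"])
cv2.imwrite("pics/w5.png",cams.get_image("wrist"))
im=cams.get_image("scene");cv2.imwrite("pics/sc5.png",cv2.resize(im[230:400,200:400],None,fx=4,fy=3.5))
E
```

```text
t: 8.65
ee_pos: [0.4273, -0.1668, 0.1013]
tcp_rot: [[-0.951, -0.31, 0.0], [-0.31, 0.951, -0.0], [-0.0, -0.0, -1.0]]
ft_force: [0.3, -0.7, -2.0]
width: 0.453
pos [ 0.4273 -0.1668  0.1013] yaw -161.96 q [-0.659 -0.316 -0.566  1.32   0.    -2.544] t 8.65
offset [0.0007 0.0005 0.0441]
dr [-0.0004  0.0004  0.0015]
[ 0.4272592  -0.16683542  0.10125008] 8.65 [ 0.34493358 -0.68911322 -1.9552558 ] 0.4528222332745769
```

View pics/w5.png

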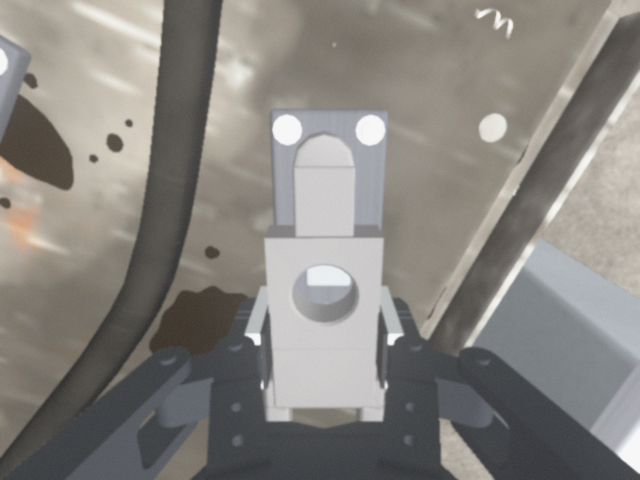

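View pics/sc5.png

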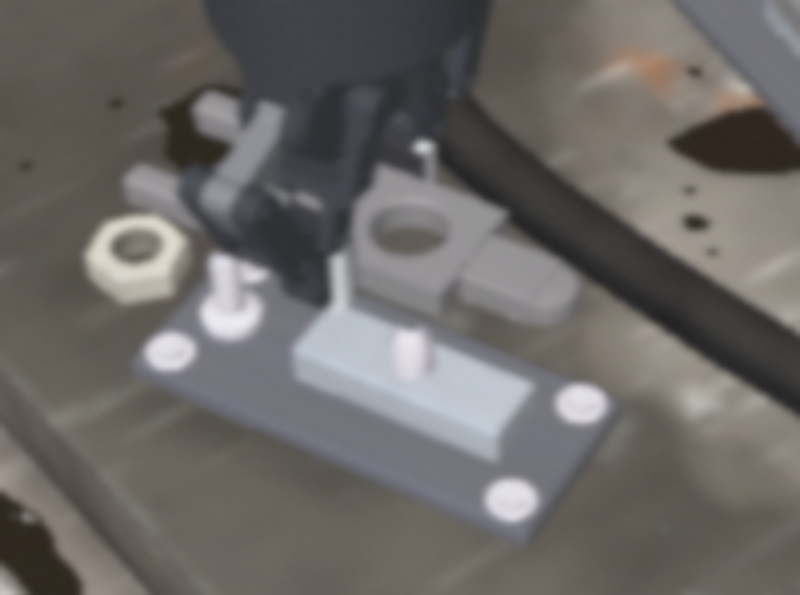

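Run:
```python
from h import *
import pickle
s=robot.get_state();s["ee_pos"]=np.array([ 0.4272592,-0.16683542,0.10125008])
a=ray("wrist",(287,129.5),.016,s);b=ray("wrist",(370.5,129.5),.016,s);print(a,b,(a+b)/2)
d=b-a;print(np.degrees(np.arctan2(d[1],d[0])))
m=((a+b)/2)[:2];u=np.array([np.cos(np.radians(108)),np.sin(np.radians(108))]);n=np.array([-u[1],u[0]])
print("lateral of bolts mid vs pin", (m-[.4319,-.1842])@n, (m-[.4319,-.1842])@u, "TCP lateral",(s["ee_pos"][:2]-[.4319,-.1842])@n)
# rail end edge as seen through hole
s2=s
print(proj("wrist",np.array([[.4319,-.1842,.056]]),s))
```

```text
[ 0.46835586 -0.22487704  0.016     ] [ 0.42493957 -0.23901421  0.016     ] [ 0.44664771 -0.23194563  0.016     ]
-161.96377276293194
lateral of bolts mid vs pin 0.0007283031269666538 -0.04996608182701459 TCP lateral -0.0009522872393607712
[[327.64651209 240.96056447]]
```

```bash
python3 -m jog '{"offset":[[0.0012,0.0005,0.02],[0.0012,0.0005,0.04],[0.0012,0.0005,0.04],[0.0012,0.0005,0.04]],"dr":[[0,0,0],[0,0,0],[0,0,0],[0,0,0]],"jaw":[-1,-1,-1,-1]}' 60 
python3 rel.py .4262 -.1667 .0385 198
python3 - <<'E'
from h import *
im=cams.get_image("wrist");cv2.imwrite("pics/w6.png",cv2.resize(im[220:350,250:400],None,fx=4,fy=4))
im=cams.get_image("scene");cv2.imwrite("pics/sc6.png",cv2.resize(im[230:400,200:400],None,fx=4,fy=3.5))
E
```

```text
t: 9.15
ee_pos: [0.4267, -0.1669, 0.0696]
tcp_rot: [[-0.951, -0.311, 0.0], [-0.311, 0.951, -0.0], [-0.0, -0.0, -1.0]]
ft_force: [1.0, -0.1, -1.4]
width: 0.459
pos [ 0.4267 -0.1669  0.0696] yaw -161.91 q [-0.66  -0.297 -0.609  1.257  0.    -2.546] t 9.15
offset [0.0006 0.0004 0.0389]
dr [-0.0008  0.0008  0.0033]
```

View pics/w6.png

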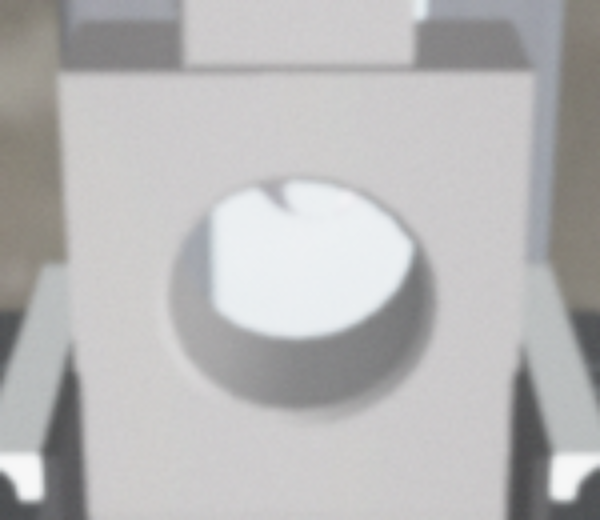

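View pics/sc6.png

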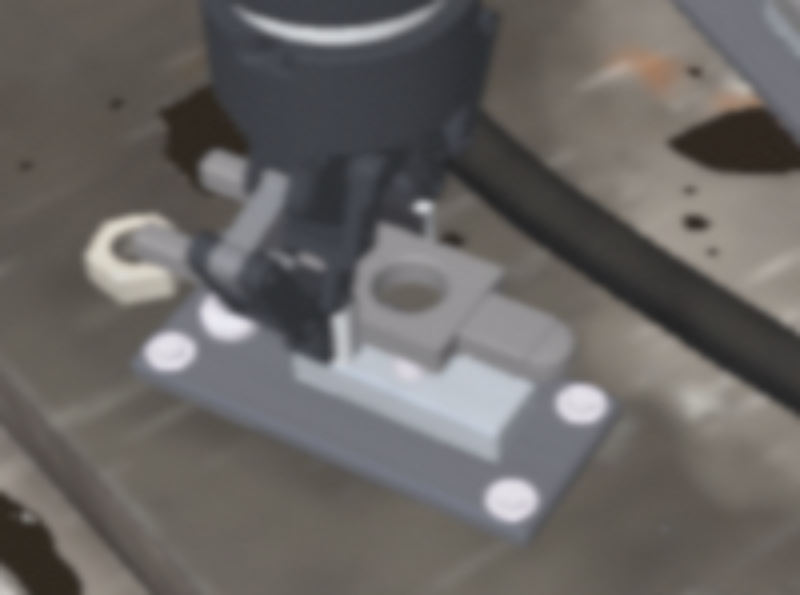

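Run:
```python
from h import *
s=robot.get_state();print(s["ee_pos"])
R=s["tcp_rot"]
print("pred pin tip zoom",(proj("wrist",np.array([[.4319,-.1842,.056],[.4319,-.1842,.032]]),s)-[250,220])*4)
f=lambda u,v:(250+(u+.5)/4-.5,220+(v+.5)/4-.5)
for n,u,v,z in[("railL",213,260,.032),("railR",422,5,.032),("tip",315,207,.056),("plateR",550,150,.012),("plateL",62,30,.012),("plateR2",565,10,.012)]:
    p=ray("wrist",f(u,v),z,s);print(n,((p-s["ee_pos"])@R*1000).round(2))
```

```text
[ 0.42711437 -0.16712764  0.07003451]
pred pin tip zoom [[311.0145358  194.57108204]
 [309.22491585 107.5079565 ]]
railL [-11.07   2.12  38.04]
railR [ 13.54 -30.51  38.06]
tip [  1.03 -16.47  14.06]
plateR [32.9  -3.79 58.  ]
plateL [-31.31 -20.68  58.1 ]
plateR2 [ 33.77 -23.4   58.03]
```

```bash
python3 -m jog '{"offset":[[0.001,0.0012,0.006],[0.001,0.0012,0.012],[0.001,0.0012,0.018],[0.001,0.0012,0.024],[0.001,0.0012,0.024]],"dr":[[0,0,0],[0,0,0],[0,0,0],[0,0,0],[0,0,0]],"jaw":[-1,-1,-1,-1,-1]}' 60 
python3 rel.py .4262 -.1659 .0385 198
python3 - <<'E'
from h import *
im=cams.get_image("wrist");cv2.imwrite("pics/w7.png",cv2.resize(im[220:350,250:400],None,fx=4,fy=4))
E
```

```text
t: 9.75
ee_pos: [0.4249, -0.1656, 0.0485]
tcp_rot: [[-0.951, -0.311, -0.001], [-0.311, 0.951, 0.001], [0.001, 0.001, -1.0]]
ft_force: [0.5, -0.4, -1.6]
width: 0.456
pos [ 0.4249 -0.1656  0.0485] yaw -161.9 q [-0.66  -0.283 -0.638  1.218  0.    -2.546] t 9.75
offset [-0.0014 -0.0009  0.0125]
dr [ 0.0025 -0.0015  0.0035]
```

View pics/w7.png

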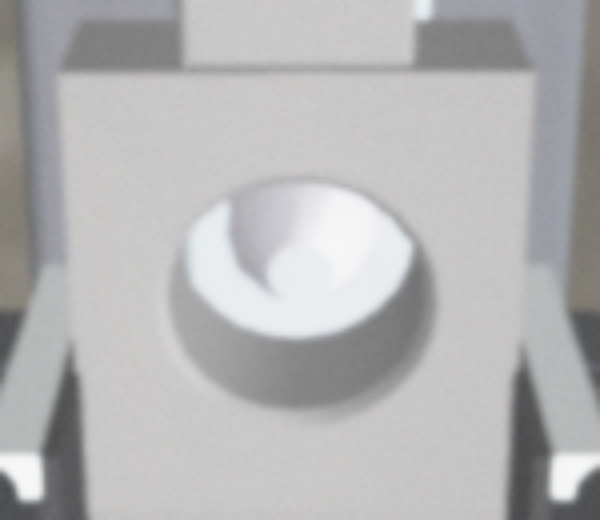

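```bash
python3 -m jog '{"offset":[[0,-0.002,0.004],[0,-0.002,0.008],[0,-0.002,0.011],[0,-0.002,0.011],[0,-0.002,0.011]],"dr":[[0,0,0],[0,0,0],[0,0,0],[0,0,0],[0,0,0]],"jaw":[-1,-1,-1,-1,-1]}' 60 
python3 rel.py .4262 -.1659 .0385 198
python3 - <<'E'
from h import *
im=cams.get_image("wrist");cv2.imwrite("pics/w8.png",cv2.resize(im[220:350,250:400],None,fx=4,fy=4))
im=cams.get_image("scene");cv2.imwrite("pics/sc8.png",cv2.resize(im[230:400,200:400],None,fx=4,fy=3.5))
E
```

```text
t: 10.3
ee_pos: [0.4259, -0.1674, 0.0406]
tcp_rot: [[-0.951, -0.311, -0.0], [-0.311, 0.951, 0.0], [-0.0, 0.0, -1.0]]
ft_force: [0.2, -0.5, -1.6]
width: 0.453
pos [ 0.4259 -0.1674  0.0406] yaw -161.9 q [-0.662 -0.272 -0.643  1.2    0.    -2.549] t 10.3
offset [-0.001   0.0017  0.0027]
dr [0.0004 0.0001 0.0035]
```

View pics/w8.png

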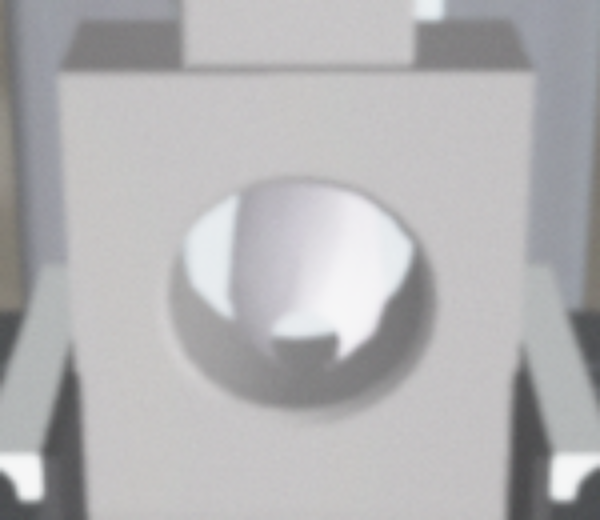

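View pics/sc8.png

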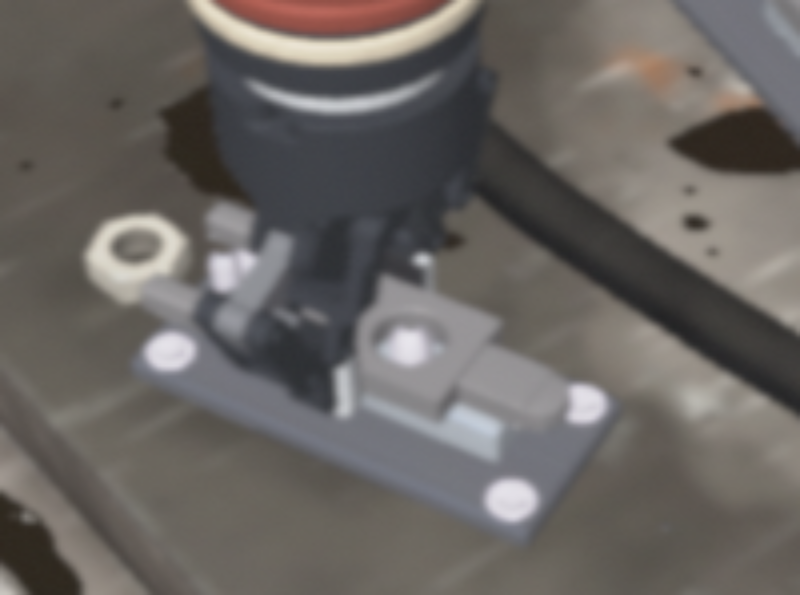

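Pin passes through the hole (tip near the hole centre at zoom (305,330)), the stud sits between the prongs, and there is no side force yet. Next I lower to first contact.

```bash
python3 -m jog '{"offset":[[0,0,0.001],[0,0,0.002],[0,0,0.003],[0,0,0.003]],"dr":[[0,0,0],[0,0,0],[0,0,0],[0,0,0]],"jaw":[-1,-1,-1,-1]}' 60 
python3 -c "
from station import robot
s=robot.get_state();print(s['ee_pos'],s['ft_force'],s['wrist_torque'])"
```

```text
t: 10.8
ee_pos: [0.426, -0.1675, 0.039]
tcp_rot: [[-0.95, -0.311, 0.0], [-0.311, 0.95, -0.0], [-0.0, -0.0, -1.0]]
ft_force: [-3.4, 1.9, 5.7]
width: 0.458
[ 0.42600887 -0.1675197   0.03901574] [-3.41159309  1.93293638  5.74903126] [ 0.4226424   0.62987642 -0.02023256]
```

```bash
python3 -m jog '{"offset":[[0,0,0],[0,0,0],[0,0,0],[0,0,0],[0,0,0]],"dr":[[0,0,0],[0,0,0],[0,0,0],[0,0,0],[0,0,0]],"jaw":[0.4,0.4,0.4,0.4,0.4]}' 60 
python3 -m jog '{"offset":[[0,0,-0.02],[0,0,-0.06],[0,0,-0.12],[0,0,-0.18],[0,0,-0.18],[0,0,-0.18]],"dr":[[0,0,0],[0,0,0],[0,0,0],[0,0,0],[0,0,0],[0,0,0]],"jaw":[0.4,0.4,0.4,0.4,0.4,0.4]}' 60
python3 - <<'E'
from h import *
import pickle
s=robot.get_state();pickle.dump(s,open("s9.pkl","wb"))
cv2.imwrite("pics/w9.png",cams.get_image("wrist"))
im=cams.get_image("scene");cv2.imwrite("pics/sc9.png",cv2.resize(im[230:400,200:400],None,fx=4,fy=3.5))
im=cams.get_image("side");cv2.imwrite("pics/sd9.png",cv2.resize(im[230:350,220:440],None,fx=3.6,fy=3.6))
E
```

```text
t: 11.3
ee_pos: [0.4259, -0.1674, 0.0382]
tcp_rot: [[-0.951, -0.311, 0.0], [-0.311, 0.951, 0.0], [-0.0, 0.0, -1.0]]
ft_force: [-0.3, -0.4, 0.0]
width: 0.699
t: 11.9
ee_pos: [0.4265, -0.168, 0.1834]
tcp_rot: [[-0.951, -0.311, 0.002], [-0.311, 0.951, -0.001], [-0.001, -0.002, -1.0]]
ft_force: [-0.6, 0.3, -0.1]
width: 0.703
```

View pics/w9.png

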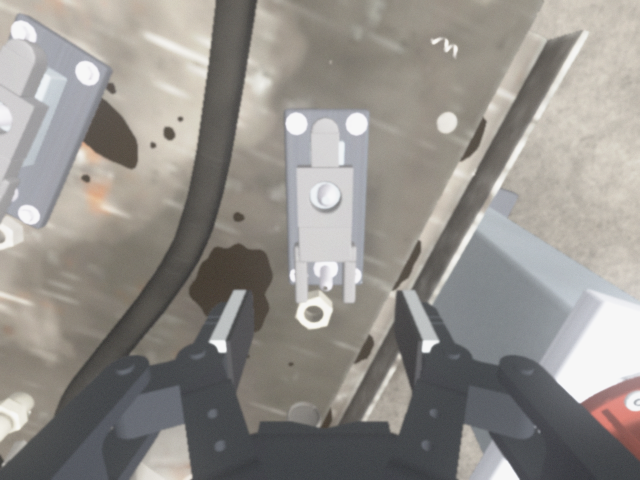

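View pics/sc9.png

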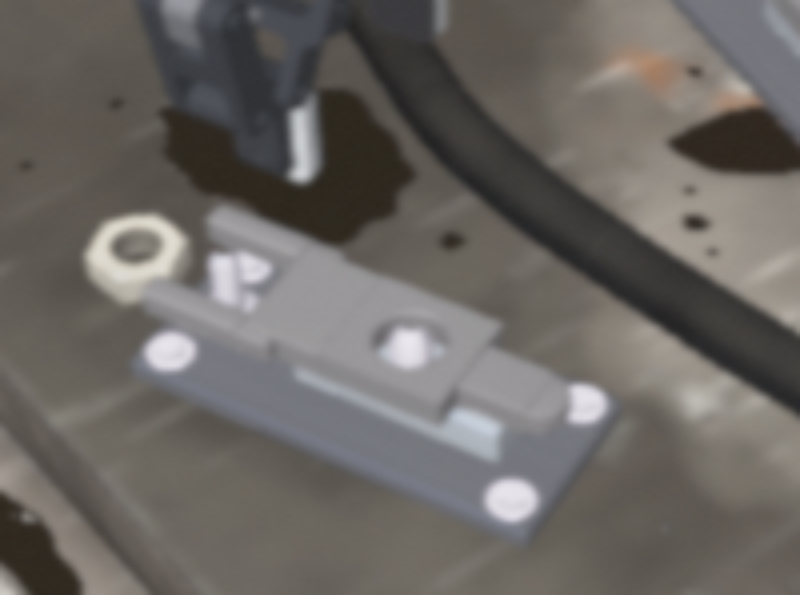

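View pics/sd9.png

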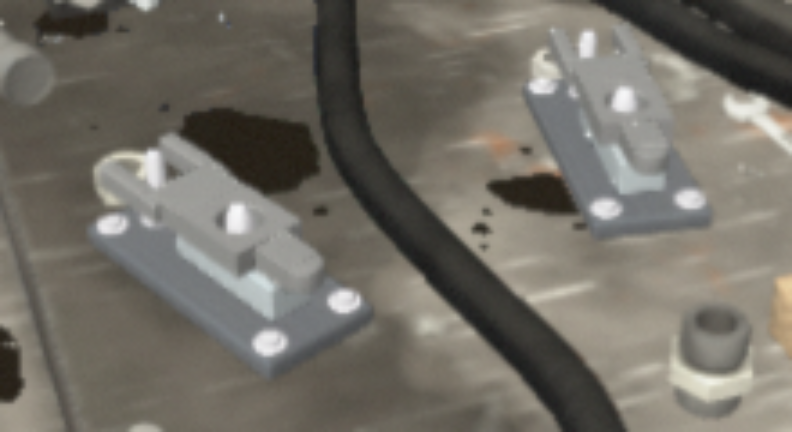

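```bash
python3 -c "
from station import robot,workorder
print(workorder.hand_in()); s=robot.get_state();print(s['t'],s['ft_force'])"
```

```text
the job is handed in; nothing more can be done
None
the job is handed in; nothing more can be done
```

The near lever was the one fitted back to front. I lifted it off its pin, turned it about 185° (it was sitting a few degrees off the stand's line) and put it back on the same pin. The job was handed in at about 12 s of robot time.

- **Contact:** going down, the wrist force only changed at the seat (vertical reading −1.6 to +5.7 N, sideways 4 N or less), with the tool within about 1 mm of its height when it gripped the seated lever.
- **Last pictures:** after release, the wrist, scene and side pictures show the lever flat on its rail. The pin stands in the hole and the stud is between the prongs. The other lever looks unmoved, and the gripper was about 145 mm clear and touching nothing.
- **Disagreements:** the first pin position from the scene camera was about 4–5 mm off the wrist camera's, so I used the wrist camera. Wrist readings of the pin tip during lowering differed by about 2 mm, so I shifted the lever by 1 to 1.5 mm on the way down, within the hole's play. I did not measure the seated height separately from the pictures. The state could not be read after hand-in.

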